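Lock the plate carrier and move it to the finished rail

TASK

The blue carrier with the wooden plate hangs on the rail with the orange foot, its red lever open. Lift it over the rail's upturned end, stand it in the slot of the black and grey setting block, let go and swing the red lever fully shut there. Then take it again crosswise by its blue frame, not by the lever, thread it over the upturned end of the rail with the green foot and leave it hanging there behind the end, upright and still, lever shut; leave the other things on the bench where they lie.

Things in the scene. Friction and masses are not known exactly. Their poses are not given: they have to be found in the camera images.
- carrier: Loose carrier, 0.42 kg with lever: a flat upright body 14 mm thick (its x), own z up both hanging and standing; origin at the centre of its underside. z 0 to 50 mm: wooden plate 90 mm wide (its y). z 50 to 150: blue frame 64 mm wide (y -32 to +32) with a closed eye right through along x. At first its lever stands open at the -y side.
- carrier_mid (a point): Centre of the carrier, 75 mm above its underside; axes as the carrier's. With the lever open the top edge can be pinched across the 14 mm thickness, 10 mm to +y of the centre; the open lever hinders a grip across the width. With the lever shut it covers the top edge, and the frame is taken across its 64 mm width, at z 115 to 140.
- carrier_foot (a point): Centre of the carrier's underside; axes as the carrier's.
- carrier_roof (a point): Point in the carrier's eye where a rail's top line lies when the carrier hangs on it, 103 mm above the underside on the centre line; axes as the carrier's. The eye is 38 mm wide (y); its flat floor is at z 58 mm; its roof is a shallow inverted V with the apex at z 104 mm that centres on the rail. z 108 to 150 mm is solid.
- carrier_lever (a joint): Red lever, rad: 0 = shut, lying along the top edge; open at 1.7 to 1.95 at first (1.57 = straight up). Pivot along the carrier's x at y -24, z 146 mm. A channel 24 mm wide: shut, it spans y -30 to +30 mm, top at z 158; open, it points up and a little to -y, tip 54 mm from the pivot. Stays where left (under 1 N moves it, so lifting by it opens it). Push its outer (-y) side up over the pivot, then down.
- drying_rail: Fixed stand with an orange foot 150 x 90 x 12 mm (origin at the centre of its underside); the rail runs along its x.
- drying_rail_seat (a point): Point on the top line of the rail, midway, 165 mm above the bench; the rail is a 12 mm round bar along this x. A post 22 x 30 mm, no higher than the rail, holds it at x +55 to +77 mm; at x -60 mm, the free end towards the robot, it turns up into a stop 12 mm thick and 14 mm above the top line. The carrier hangs within 22 mm of this point; lifted 16 to 31 mm its eye clears the stop.
- finished_rail: Fixed stand with a green foot, otherwise the same as the orange one; origin at the centre of its underside. Fixed mesh screens 0.26 m high stand on the bench at the right: one along x from 0.48 to 0.93 at y = -0.34, one along y from -0.64 to -0.04 at x = 0.785; keep hand and arm on the robot's side of them.
- finished_rail_seat (a point): Point on the top line of the green stand's rail, midway along it; same shape, axes and sizes as the orange one. The carrier is to hang about here, either way round.
- setting_block: Fixed block, grey base 110 x 140 x 15 mm with black walls; origin at the centre of its underside.
- slot_floor (a point): Centre of the floor of the block's slot, 15 mm above the bench. The slot runs along this point's y: 98 mm long, 17 mm wide (x), open upward; its walls end 26 mm above the floor, with flared lips to 32 mm. The carrier's plate stands in it upright, either way round.
- tape: Bystander: yellow tape measure, 67 x 77 x 31 mm, lying flat; origin at the centre of its underside.
- sander: Bystander: brown cork sanding block 64 x 112 x 36 mm; origin at the centre of its underside.
- offcut: Bystander: pine offcut 46 x 120 x 30 mm; origin at the centre of its underside.
Not all that is in view belongs to the job. There is more than one size of the carrier; the job needs the larger.

How it is judged:
On the way, in this order (a step that is already met when the one before it is completed fails the run):
1. the carrier stands in the slot of the setting block, let go (x of carrier_foot in the frame of slot_floor between -0.007 and 0.007 m and y of carrier_foot in the frame of slot_floor between -0.012 and 0.012 m and z of carrier_foot in the frame of slot_floor between -0.004 and 0.005 m and angle between carrier_mid's own z axis and vertical below 0.17 rad and contact force between the fingers and carrier below 0.1 N), for 0.2 s.
2. its lever is shut while it stands in the block (x of carrier_foot in the frame of slot_floor between -0.007 and 0.007 m and y of carrier_foot in the frame of slot_floor between -0.012 and 0.012 m and z of carrier_foot in the frame of slot_floor between -0.004 and 0.005 m and angle between carrier_mid's own z axis and vertical below 0.17 rad and value of joint carrier_lever below 0.1 rad), for 0.2 s.
3. it is lifted out of the block again by its frame, lever shut and not gripped (z of carrier_foot in the frame of slot_floor above 0.03 m and contact force between the fingers and carrier above 1 N and contact force between the fingers and carrier_lever below 1 N and value of joint carrier_lever below 0.12 rad), for 0.1 s.
At the end, for the whole second after the job is handed in: The carrier hangs on the green stand's rail between stop and post (eye roof within 50 mm along the rail, 10 mm sideways, 9 mm in height of the seat), within 0.15 rad of upright and 0.25 rad of square to the rail, its weight on the rail, lever within 0.12 rad of shut, at rest, let go (x of carrier_roof in the frame of finished_rail_seat between -0.05 and 0.05 m and y of carrier_roof in the frame of finished_rail_seat between -0.01 and 0.01 m and z of carrier_roof in the frame of finished_rail_seat between -0.008 and 0.009 m and angle between carrier_mid's own z axis and vertical below 0.15 rad and angle between the x axis of carrier_mid and the x axis of finished_rail_seat, either way round below 0.25 rad and contact force between carrier and finished_rail above 1 N and value of joint carrier_lever below 0.12 rad and linear speed of carrier below 0.03 m/s); the robot touches nothing.
It fails at once if the tape measure is pushed more than 30 mm (distance of tape from where it was at the start of the episode above 0.03 m).
It fails at once if the sanding block is pushed more than 30 mm (distance of sander from where it was at the start of the episode above 0.03 m).
It fails at once if the offcut is pushed more than 30 mm (distance of offcut from where it was at the start of the episode above 0.03 m).
It fails at once if the carrier is dropped or tipped over (angle between carrier_mid's own z axis and vertical above 0.7 rad).
It also fails if it takes over 72 s, if anything falls off the work surface, if the arm or the gripper's body presses on something with over 40 N, if the wrist force passes 120 N, or if a joint passes its speed limit or range.

ROBOT

A 6-joint arm with a two-finger parallel gripper is mounted at the origin on a cart in front of the work surface, level with it; the furniture and walls round the work are solid. World frame = base frame: x ahead of the robot, y to its left, z up, the work surface at z = 0. Lengths are in m, angles in rad, forces in N, time in s.
With the tool pointing down it reaches from about 0.275 to 0.75 m from the base axis. Payload 10.2 kg.
Tool frame: the origin (TCP) lies midway between the tips of the shut fingers; the grasp point (between the pads) lies robot.grip_point_offset behind it (robot.grip_point_offset is the distance from the TCP to the grasp point, in m); z points along the fingers, y is the line along which they close (so a half turn about z gives the same grasp; the last joint's range is limited). The gripper opens to 85 mm and grips with 20 to 120 N. Pads are 22 mm wide; open, the fingers measure 114 mm over their backs; the gripper's body (76 mm by 85 mm) begins 54 mm behind the grasp point. The pads swing forward as they close: fully open they stand 13 mm farther back than shut.
Start: joints at [-1.489, 0.313, 1.498, -0, 1.331, -0.223], TCP at [0.158, -0.501, 0.231] pointing down, gripper open.
Joint ranges: [-2.94, 2.94], [-0.97, 2.17], [0.19, 2.56], [-1.23, 4.37], [0.02, 3.11], [-2.88, 2.88]. Speed limits (rad/s): [2.39, 2.39, 3.01, 3.14, 3.14, 3.14].

INTERFACE

Orientations are given as a 3x3 rotation matrix whose columns are the frame's x, y, z axes.
In Python, from plant import state, vision, robot gives the robot as it stands. The module is installed in compiled form; this text tells all that it offers.
- The arm moves only by the shell command python3 -m creep 'ROWS' [FORCE]. ROWS is JSON, a list of rows, each an object with "dp": the shift along the tool's x, y, z in m, a list of three; "roll": the turn about the tool's z in degrees; "fingers": the gripper command: -1 is shut, 1 is fully open, values between are in proportion. In form: [{"dp": [x, y, z], "roll": roll, "fingers": fingers}, ...]. A call has 1 to 8 rows; each row shifts and turns the commanded pose from where the row before left it, along the tool's axes as they then stand; what a row does not reach is not made up. A row lasts 1/12 s, in which the tool goes at most 41.7 mm and 7.16 degrees, less where a joint would pass 70% of its speed; a pose out of reach is approached as far as the arm can. A call with a gripper value outside its range is refused whole. The fingers move at their own pace and stop on an object; FORCE is the grip in N (left out, the last holds). Time passes only in rows, so rows that do not move let the fingers close. It gives the time, the measured TCP pose, the force, the opening and the grip force at its end, in the units of the state.
- state(): the state, without advancing time (a new reading comes with each control period).
- vision.capture(name): name is "scene" or "top"; returns a dict with "pixels" (420x560x3 uint8, blue, green, red), "fx", "fy", "cx", "cy" (pixels), "distortion" ([k1, k2, p1, p2, k3] as OpenCV has them; the pictures are not rectified), "camera_from_world" (4x4, takes a point from world to camera coordinates). Camera axes: x right, y down, z forward; pixel columns grow to the right and rows downward; lengths in m; the calibration is good to about 2 mm. A picture is of the moment at which its call begins. There is no depth.
- robot.close_job(): hands the job in; it is judged then, once.
The state is a dict: "t": time; "joint_pos": joint angles; "qd": joint speeds; "effort": joint torques, N m; "eef_pos": TCP position; "tool_rot": TCP orientation; "wrist_force": force on the tool from outside, world axes, zero at the start; "torque": the same for the moment, N m; "opening": opening from 0.0 (shut) to 1.0 (fully open); "grasp_force": force on a finger pad.
Only numpy, scipy, OpenCV 4.12 (cv2) and the standard library are available. Lean on these libraries where they do the work, as an engineer would, in place of code of your own. Each camera call takes 0.05 s, during which the arm holds its last target. There are 200 camera calls.

## Working session

There is one attempt and no reset: what is moved stays moved. The work goes in short steps, Python scripts to look and compute and a shell command to move; the robot and the scene stay as the last step left them, time stands still between calls to the robot, and variables do not carry over. Pictures are saved under pics/ and viewed, at most 10 in all, crops included, and the job is handed in when it is done.

```bash
mkdir -p pics
cat > h.py <<'E'
import numpy as np, cv2
from plant import state, vision, robot
def cap(n):
    c=vision.capture(n); c['K']=np.array([[c['fx'],0,c['cx']],[0,c['fy'],c['cy']],[0,0,1.]]); c['D']=np.array(c['distortion'],float); c['T']=np.array(c['camera_from_world']); return c
def ray(c,p):
    u=cv2.undistortPoints(np.array([[p]],float),c['K'],c['D'])[0,0]; R=c['T'][:3,:3]; t=c['T'][:3,3]
    return -R.T@t, R.T@np.array([u[0],u[1],1.])
def onz(c,p,z):
    o,d=ray(c,p); return o+d*(z-o[2])/d[2]
def proj(c,P):
    P=np.atleast_2d(np.array(P,float)); r=cv2.Rodrigues(c['T'][:3,:3])[0]
    return cv2.projectPoints(P,r,c['T'][:3,3],c['K'],c['D'])[0][:,0]
def tri(c1,p1,c2,p2):
    o1,d1=ray(c1,p1);o2,d2=ray(c2,p2)
    s=np.linalg.lstsq(np.c_[d1,-d2],o2-o1,rcond=None)[0]; a=o1+d1*s[0];b=o2+d2*s[1]; return (a+b)/2,np.linalg.norm(a-b)
E
python3 - <<'E'
from h import *
for n in('scene','top'):
    c=cap(n); cv2.imwrite(f'pics/{n}0.png',cv2.resize(c['pixels'],(800,600),interpolation=cv2.INTER_CUBIC)); o,_=ray(c,(0,0)); print(n,o.round(3),c['fx'],c['T'][2,:3].round(2))
s=state();print(s['tool_rot'],s['opening'],robot.grip_point_offset)
E
```

```text
scene [0.172 0.805 0.722] 465.89465905087343 [ 0.35 -0.75 -0.56]
top [0.447 0.06  1.147] 437.53424937145564 [ 0.09  0.02 -1.  ]
[[ 9.53906901e-01  3.00102672e-01 -1.01984820e-04]
 [ 3.00102576e-01 -9.53906193e-01  1.19122640e-03]
 [ 2.60206273e-04 -1.16692499e-03 -9.99999285e-01]] 0.9995950063470562 0.0187
```

View pics/scene0.png

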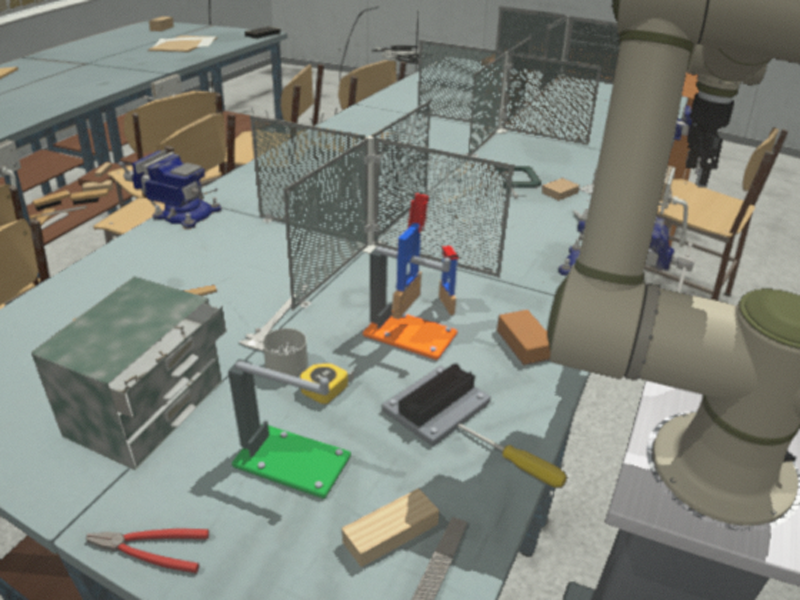

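View pics/top0.png

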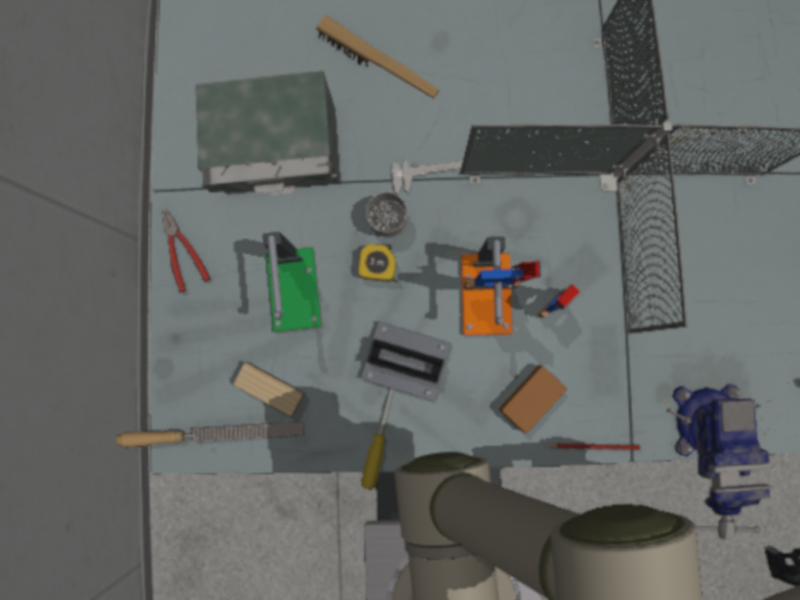

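The scene view shows the large blue carrier with its raised red lever on the orange stand at about (410,255), and a small decoy carrier at (450,275). The top view (up = +x, left = +y) shows the orange foot at (487,293), the green foot at (295,290), the block at (405,360) and the carrier top edge at (490,277) with its lever to the right (-y).

```bash
cat > m.py <<'E'
from h import *
def mask(c,lo,hi,box):
    h=cv2.cvtColor(c['pixels'],cv2.COLOR_BGR2HSV); m=cv2.inRange(h,np.array(lo),np.array(hi)); k=np.zeros_like(m); x0,y0,x1,y1=[int(v*.7) for v in box]; k[y0:y1,x0:x1]=m[y0:y1,x0:x1]; return k
def big(m): return max(cv2.findContours(m,cv2.RETR_EXTERNAL,cv2.CHAIN_APPROX_NONE)[0],key=cv2.contourArea)[:,0].astype(float)
def rect(c,cnt,z):
    P=np.array([onz(c,p,z)[:2] for p in cnt],np.float32)*1000
    (a,b),(w,h),an=cv2.minAreaRect(P); return np.round([a,b,w,h,an],1)
E
python3 - <<'E'
from m import *
t=cap('top')
g=mask(t,(50,120,60),(75,255,255),(250,230,340,345)); o=mask(t,(8,150,120),(18,255,255),(440,240,530,345))
gp=np.argwhere(g)[:,::-1].astype(float); op=np.argwhere(o)[:,::-1].astype(float)
print('green',rect(t,gp,.012)); print('orange',rect(t,op,.012))
# block base (grey, by low saturation darker than bench)
h=cv2.cvtColor(t['pixels'],cv2.COLOR_BGR2HSV); print('base px',h[int(330*.7),int(385*.7)],h[int(390*.7),int(420*.7)],'bench',h[int(300*.7),int(420*.7)])
b=mask(t,(0,0,0),(180,255,60),(360,315,455,400)); bp=big(b); print('black',rect(t,bp,.041))
bl=mask(t,(100,120,50),(125,255,255),(450,255,530,300)); bp=big(bl); print('blue@.15',rect(t,bp,.15))
r=mask(t,(0,150,60),(6,255,255),(490,250,545,295)); print('red@.19',rect(t,big(r),.19))
out=cv2.resize(t['pixels'][120:300,160:400],None,fx=3.3,fy=3.3,interpolation=cv2.INTER_CUBIC)
cv2.imwrite('pics/crop1.png',out)
E
```

```text
green [583.7 276.9 146.5  87.7   5. ]
orange [564.6 -77.7  88.1 147.1  89.3]
base px [115  12 131] [115  14 113] bench [ 87  20 128]
black [446.5  75.1 130.   43.9  71.4]
blue@.15 [575.3 -82.4  73.9  23.2  88.3]
red@.19 [ 580.9 -125.    24.2   29.8   12.3]
```

View pics/crop1.png

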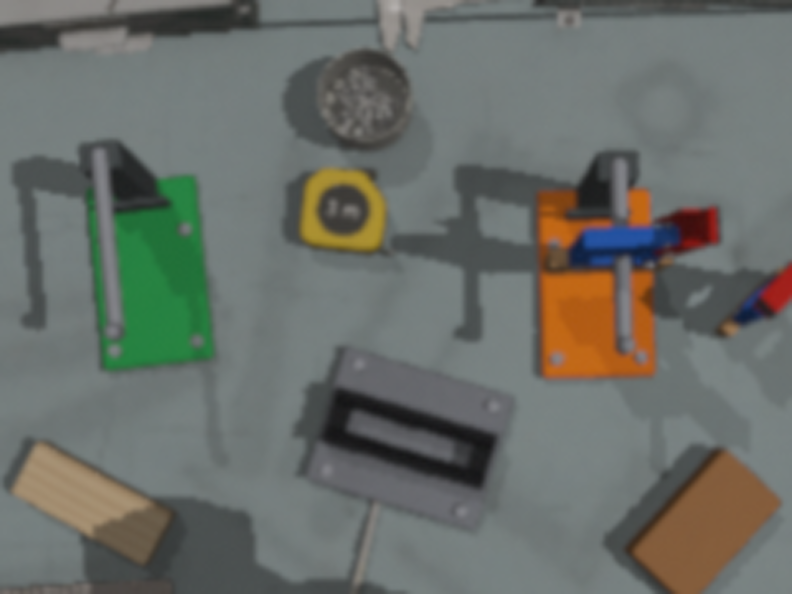

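The crop shows the green rail's stop tip at about (113,332), the orange stop at (625,347), the block base corners at (343,347), (514,399), (475,530), (300,478), and the carrier's blue top edge from (585,240) to (678,235). Next I check these against both views.

Run:
```python
from m import *
t=cap('top'); s=cap('scene'); f=lambda u,v:(160+u/3.3,120+v/3.3)
print('block',rect(t,[f(*p) for p in[(343,347),(514,399),(475,530),(300,478)]],.015))
for n,p in dict(gstop=(113,330),gpost=(100,152),ostop=(625,345),opost=(620,160)).items(): print(n,onz(t,f(*p),.179 if 'stop' in n else .165).round(4))
for n,P in dict(G=(.5837,.2769,5.),O=(.5646,-.0777,-.7)).items():
    a=np.radians(P[2]); print(n,'exp stop',P[0]-.06*np.cos(a),P[1]-.06*np.sin(a),'post end',P[0]+.077*np.cos(a),P[1]+.077*np.sin(a))
# carrier hypothesis overlay
x,y,a=.580,-.079,np.radians(-1.5); base=.165-.103
R=np.array([[np.cos(a),-np.sin(a)],[np.sin(a),np.cos(a)]])
def cp(p): return np.r_[R@p[:2]+[x,y],p[2]+base]
pts=[cp(np.array([i,j,k])) for i in(-.007,.007) for j in(-.032,.032) for k in(.05,.15)]+[cp(np.array([i,j,0.])) for i in(-.007,.007) for j in(-.045,.045)]
ims=[]
for c,cen in((t,(345,195)),(s,(283,190))):
    im=cv2.resize(c['pixels'],None,fx=6,fy=6,interpolation=cv2.INTER_CUBIC)
    for q in proj(c,pts): cv2.circle(im,tuple(int(v) for v in q*6+3),3,(0,255,255),-1)
    u,v=cen[0]*6,cen[1]*6; ims.append(im[v-290:v+290,u-195:u+195])
cv2.imwrite('pics/ov1.png',np.hstack(ims))
```

```text
block [445.1  74.2 142.4 107.9  71.5]
gstop [0.5241 0.2694 0.179 ]
gpost [0.65   0.2803 0.165 ]
ostop [ 0.5033 -0.0761  0.179 ]
opost [ 0.6319 -0.0803  0.165 ]
G exp stop 0.5239283181144953 0.27167065543514046 post end 0.6604069917530644 0.28361099219156966
O exp stop 0.5046044778203729 -0.07696697994988518 post end 0.6415942534638548 -0.07864070906431404
```

View pics/ov1.png

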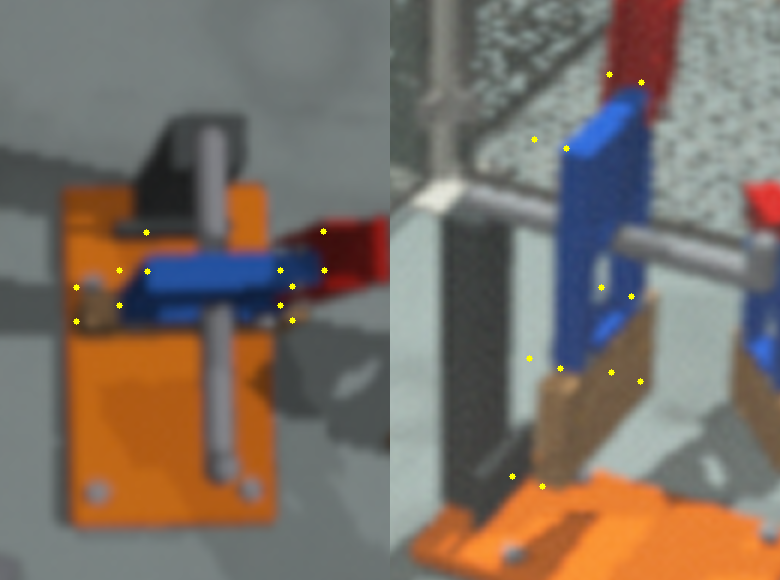

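The carrier sits about 8 mm nearer the robot than the overlay: roughly x=0.572, y=-0.078, yaw about 0. The stands and block agree with the given sizes. Next I turn and rise, then approach above the carrier.

```bash
python3 -m creep '[{"dp":[0,0,-0.01],"roll":-7,"fingers":1},{"dp":[0,0,-0.01],"roll":-7,"fingers":1},{"dp":[0,0,-0.01],"roll":-7,"fingers":1},{"dp":[0,0,-0.01],"roll":-7,"fingers":1},{"dp":[0,0,-0.01],"roll":-7,"fingers":1},{"dp":[0,0,-0.01],"roll":-7,"fingers":1},{"dp":[0,0,-0.01],"roll":-7,"fingers":1},{"dp":[0,0,0],"roll":-7,"fingers":1}]' 60
python3 -m creep '[{"dp":[0,0,0],"roll":-7,"fingers":1},{"dp":[0,0,0],"roll":-7,"fingers":1},{"dp":[0,0,0],"roll":-2.5,"fingers":1},{"dp":[0.03,0.02,0],"roll":0,"fingers":1},{"dp":[0.03,0.02,0],"roll":0,"fingers":1},{"dp":[0.03,0.02,0],"roll":0,"fingers":1},{"dp":[0.03,0.02,0],"roll":0,"fingers":1},{"dp":[0.03,0.02,0],"roll":0,"fingers":1}]'
cat > s.py <<'E'
from h import *
import sys
def show(target=None,yaw=None):
    s=state(); R=np.array(s['tool_rot']); p=np.array(s['eef_pos']); print('t',round(s['t'],2),'p',p.round(4),'yaw_x',round(np.degrees(np.arctan2(R[1,0],R[0,0])),2),'tilt',R[:2,2].round(3),'F',np.round(s['wrist_force'],1),'op',round(s['opening'],3),'gf',round(s['grasp_force'],1))
    if target is not None: print('dp_tool',(R.T@(np.array(target)-p)).round(4))
if __name__=='__main__': show([float(v) for v in sys.argv[1:4]] or None)
E
python3 s.py .5725 -.064 .30
```

```text
t: 0.92
eef_pos: [0.1576, -0.5013, 0.3031]
tool_rot: [[0.279, 0.96, 0.0], [0.96, -0.279, -0.003], [-0.003, 0.001, -1.0]]
wrist_force: [0.5, 0.3, 0.5]
opening: 1.001
grasp_force: 0.0
t: 1.58
eef_pos: [0.2582, -0.3493, 0.3012]
tool_rot: [[0.001, 1.0, 0.0], [1.0, -0.001, 0.0], [0.0, 0.0, -1.0]]
wrist_force: [0.4, -1.3, -0.1]
opening: 1.0
grasp_force: 0.0
t 1.58 p [ 0.2582 -0.3493  0.3012] yaw_x 89.93 tilt [0. 0.] F [ 0.4 -1.3 -0.1] op 1.0 gf 0.0
dp_tool [0.2856 0.314  0.0013]
```

```bash
python3 -m creep '[{"dp":[0.028,0.028,0],"roll":0,"fingers":1},{"dp":[0.028,0.028,0],"roll":0,"fingers":1},{"dp":[0.028,0.028,0],"roll":0,"fingers":1},{"dp":[0.028,0.028,0],"roll":0,"fingers":1},{"dp":[0.028,0.028,0],"roll":0,"fingers":1},{"dp":[0.028,0.028,0],"roll":0,"fingers":1},{"dp":[0.028,0.028,0],"roll":0,"fingers":1},{"dp":[0.028,0.028,0],"roll":0,"fingers":1}]' >/dev/null
python3 -m creep '[{"dp":[0.02,0.03,0],"roll":0,"fingers":1},{"dp":[0.02,0.03,0],"roll":0,"fingers":1},{"dp":[0.02,0.03,0],"roll":0,"fingers":1},{"dp":[0,0,0],"roll":0,"fingers":1},{"dp":[0,0,0],"roll":0,"fingers":1}]' >/dev/null
python3 s.py .5725 -.064 .185
```

```text
t 2.67 p [ 0.5724 -0.0662  0.3003] yaw_x 90.09 tilt [-0.002  0.   ] F [-0.5  0.7 -0.7] op 1.0 gf 0.0
dp_tool [0.0021 0.0003 0.1153]
```

```bash
python3 -m creep '[{"dp":[0.002,0,0.025],"roll":0,"fingers":1},{"dp":[0,0,0.025],"roll":0,"fingers":1},{"dp":[0,0,0.025],"roll":0,"fingers":1},{"dp":[0,0,0.02],"roll":0,"fingers":1},{"dp":[0,0,0.02],"roll":0,"fingers":1},{"dp":[0,0,0],"roll":0,"fingers":0.2},{"dp":[0,0,0],"roll":0,"fingers":0.2},{"dp":[0,0,0],"roll":0,"fingers":0.2}]'
python3 - <<'E'
from m import *
ims=[]
for n,cen in(('top',(345,195)),('scene',(283,180))):
    c=cap(n); im=cv2.resize(c['pixels'],None,fx=5,fy=5,interpolation=cv2.INTER_CUBIC); u,v=cen[0]*5,cen[1]*5; ims.append(im[v-290:v+290,u-195:u+195])
cv2.imwrite('pics/g1.png',np.hstack(ims))
E
```

```text
t: 3.33
eef_pos: [0.572, -0.0658, 0.188]
tool_rot: [[0.001, 1.0, 0.002], [1.0, -0.001, -0.001], [-0.001, 0.002, -1.0]]
wrist_force: [-0.3, 0.6, 0.9]
opening: 0.613
grasp_force: 0.0
```

View pics/g1.png

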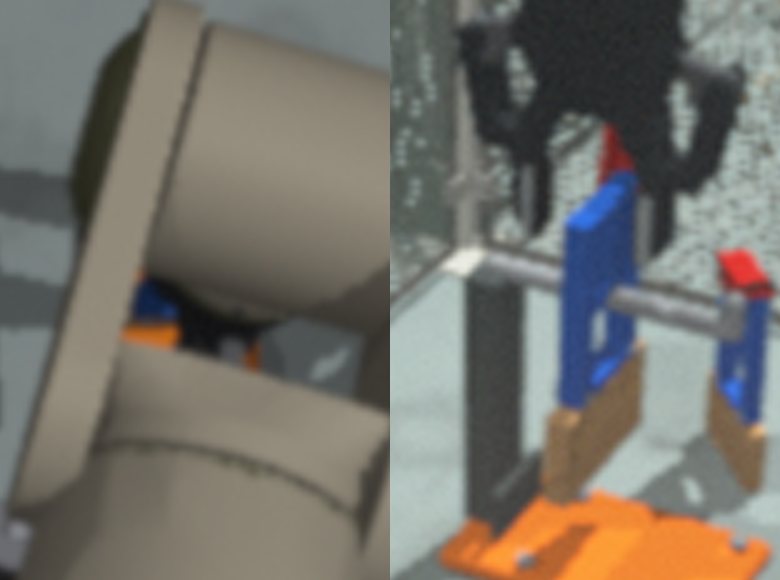

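The fingers straddle the top edge: pads at about (530,205) and (645,225), the blue top edge between them at (600,200), the lever behind. Closing now.

```bash
python3 -m creep '[{"dp":[0,0,0.002],"roll":0,"fingers":-0.3},{"dp":[0,0,0],"roll":0,"fingers":-1},{"dp":[0,0,0],"roll":0,"fingers":-1},{"dp":[0,0,0],"roll":0,"fingers":-1},{"dp":[0,0,0],"roll":0,"fingers":-1},{"dp":[0,0,0],"roll":0,"fingers":-1},{"dp":[0,0,0],"roll":0,"fingers":-1}]' 60;
python3 -m creep '[{"dp":[0,0,-0.006],"roll":0,"fingers":-1},{"dp":[0,0,-0.006],"roll":0,"fingers":-1},{"dp":[0,0,-0.006],"roll":0,"fingers":-1},{"dp":[0,0,-0.006],"roll":0,"fingers":-1},{"dp":[0,0,0],"roll":0,"fingers":-1},{"dp":[0,0,0],"roll":0,"fingers":-1}]'
python3 - <<'E'
from m import *
c=cap('scene'); im=cv2.resize(c['pixels'],None,fx=4,fy=4,interpolation=cv2.INTER_CUBIC); u,v=283*4,180*4; cv2.imwrite('pics/g2.png',im[v-280:v+280,u-250:u+250])
E
```

```text
t: 4.02
eef_pos: [0.572, -0.0651, 0.1847]
tool_rot: [[0.001, 1.0, 0.001], [1.0, -0.001, -0.0], [-0.0, 0.001, -1.0]]
wrist_force: [0.5, -0.4, 3.1]
opening: 0.154
grasp_force: 61.0
t: 4.52
eef_pos: [0.5719, -0.0651, 0.2085]
tool_rot: [[0.001, 1.0, 0.0], [1.0, -0.001, -0.0], [-0.0, 0.0, -1.0]]
wrist_force: [-0.3, 0.4, -3.7]
opening: 0.152
grasp_force: 60.1
```

View pics/g2.png

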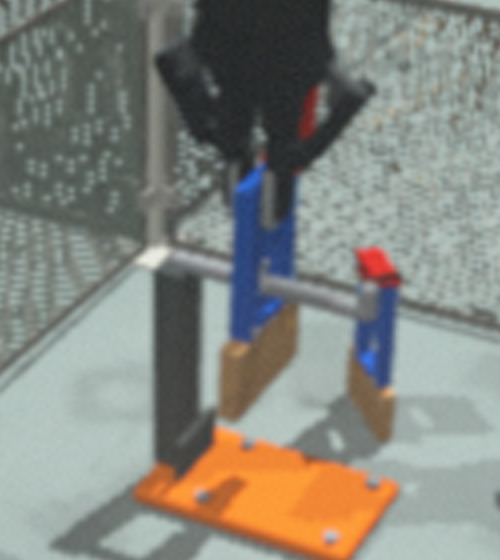

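The carrier is held and lifted about 24 mm, upright, with the rail low in its eye. Next I draw it over the stop and on to the block.

```bash
python3 -m creep '[{"dp":[0,-0.015,0],"roll":0,"fingers":-1},{"dp":[0,-0.015,0],"roll":0,"fingers":-1},{"dp":[0,-0.015,0],"roll":0,"fingers":-1},{"dp":[0,-0.015,0],"roll":0,"fingers":-1},{"dp":[0,-0.02,0],"roll":0,"fingers":-1},{"dp":[0,-0.02,0],"roll":0,"fingers":-1},{"dp":[0,-0.02,0],"roll":0,"fingers":-1},{"dp":[0,0,0],"roll":0,"fingers":-1}]'
python3 -m creep '[{"dp":[0.02,0,-0.005],"roll":0,"fingers":-1},{"dp":[0.02,0,-0.005],"roll":0,"fingers":-1},{"dp":[0.02,0,0],"roll":3.7,"fingers":-1},{"dp":[0.02,0,0],"roll":3.7,"fingers":-1},{"dp":[0.02,0,0],"roll":3.7,"fingers":-1},{"dp":[0.02,0,0],"roll":3.7,"fingers":-1},{"dp":[0.01,0,0],"roll":3.7,"fingers":-1},{"dp":[0,0,0],"roll":0,"fingers":-1}]'
python3 s.py .4504 .0872 .175
```

```text
t: 5.23
eef_pos: [0.4491, -0.0645, 0.208]
tool_rot: [[0.001, 1.0, -0.002], [1.0, -0.001, 0.001], [0.001, -0.002, -1.0]]
wrist_force: [-0.1, 0.6, -2.8]
opening: 0.148
grasp_force: 60.2
t: 5.9
eef_pos: [0.4625, 0.0657, 0.2181]
tool_rot: [[0.318, 0.948, -0.0], [0.948, -0.318, 0.001], [0.001, -0.0, -1.0]]
wrist_force: [0.2, -0.4, -3.5]
opening: 0.152
grasp_force: 60.1
t 5.9 p [0.4625 0.0657 0.2181] yaw_x 71.45 tilt [-0.     0.001] F [ 0.2 -0.4 -3.5] op 0.152 gf 60.1
dp_tool [ 0.0165 -0.0183  0.0431]
```

```bash
python3 -m creep '[{"dp":[0.0085,-0.009,0.01],"roll":0,"fingers":-1},{"dp":[0.008,-0.0093,0.01],"roll":0,"fingers":-1},{"dp":[0,0,0.015],"roll":0,"fingers":-1},{"dp":[0,0,0.008],"roll":0,"fingers":-1},{"dp":[0,0,0],"roll":0,"fingers":-1},{"dp":[0,0,0],"roll":0,"fingers":-1}]'
python3 s.py .4504 .0872 .138
python3 - <<'E'
from m import *
ims=[]
for n,cen in(('top',(283,252)),('scene',(305,270))):
    c=cap(n); im=cv2.resize(c['pixels'],None,fx=5,fy=5,interpolation=cv2.INTER_CUBIC); u,v=cen[0]*5,cen[1]*5; ims.append(im[v-290:v+290,u-195:u+195])
cv2.imwrite('pics/b1.png',np.hstack(ims))
E
```

```text
t: 6.4
eef_pos: [0.4503, 0.085, 0.1754]
tool_rot: [[0.318, 0.948, -0.0], [0.948, -0.318, -0.0], [-0.0, -0.0, -1.0]]
wrist_force: [-0.4, -0.6, -3.1]
opening: 0.15
grasp_force: 60.2
t 6.4 p [0.4503 0.085  0.1754] yaw_x 71.47 tilt [-0. -0.] F [-0.4 -0.6 -3.1] op 0.15 gf 60.2
dp_tool [ 0.0021 -0.0006  0.0374]
```

View pics/b1.png

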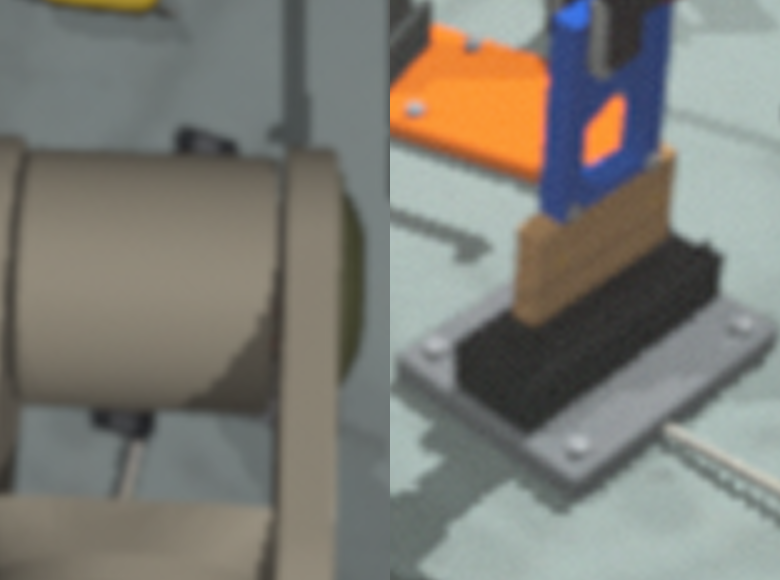

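The carrier's plate hangs just above the slot: plate corner at crop (535,322), base top corners at (405,355), (573,470) and (772,320). I'll compare the plate with the block in this same view.

Run:
```python
from m import *
c=cap('scene'); f=lambda u,v:((1330+u-390+.5)/5-.5,(1060+v+.5)/5-.5)
a=np.radians(-18.55); X=np.array([np.cos(a),np.sin(a)]);Y=np.array([-np.sin(a),np.cos(a)])
z=.1754-.1227
for n,p in (('-x+y',(535,322)),('+x+y?',(517,308))): print(n,onz(c,f(*p),z).round(4))
cen=np.array([.4503,.085])-.0129*Y
print('exp',(cen-.007*X+.045*Y).round(4),(cen+.007*X+.045*Y).round(4))
for n,p,s in(('left',(402,355),(1,1)),('near',(573,472),(-1,1)),('right',(775,322),(-1,-1))):
    P=onz(c,f(*p),.015)[:2]; e=np.array([.4463,.0750])+s[0]*.055*X+s[1]*.07*Y; print(n,P.round(4),'exp',e.round(4))
```

```text
-x+y [0.4551 0.1132 0.0527]
+x+y? [0.4657 0.1086 0.0527]
exp [0.4539 0.1177] [0.4671 0.1132]
left [0.5143 0.1216] exp [0.5207 0.1239]
near [0.4176 0.1526] exp [0.4164 0.1589]
right [0.3738 0.0239] exp [0.3719 0.0261]
```

Relative to the carrier the block agrees to about 1 mm, since both show the same small view offset. Lowering in.

```bash
python3 -m creep '[{"dp":[0.002,-0.0005,0.003],"roll":0,"fingers":-1},{"dp":[0,0,0.004],"roll":0,"fingers":-1},{"dp":[0,0,0.004],"roll":0,"fingers":-1},{"dp":[0,0,0.004],"roll":0,"fingers":-1},{"dp":[0,0,0],"roll":0,"fingers":-1}]'
python3 -m creep '[{"dp":[0,0,0.004],"roll":0,"fingers":-1},{"dp":[0,0,0.004],"roll":0,"fingers":-1},{"dp":[0,0,0.004],"roll":0,"fingers":-1},{"dp":[0,0,0.004],"roll":0,"fingers":-1},{"dp":[0,0,0],"roll":0,"fingers":-1}]'
```

```text
t: 6.97
eef_pos: [0.4498, 0.0876, 0.1593]
tool_rot: [[0.318, 0.948, -0.002], [0.948, -0.318, 0.0], [-0.0, -0.002, -1.0]]
wrist_force: [0.0, 0.4, -3.7]
opening: 0.152
grasp_force: 60.1
t: 7.38
eef_pos: [0.4498, 0.0876, 0.1434]
tool_rot: [[0.318, 0.948, -0.002], [0.948, -0.318, 0.0], [-0.0, -0.001, -1.0]]
wrist_force: [0.2, 1.2, -3.3]
opening: 0.153
grasp_force: 60.2
```

```bash
python3 -m creep '[{"dp":[0,0,0.002],"roll":0,"fingers":-1},{"dp":[0,0,0.002],"roll":0,"fingers":-1},{"dp":[0,0,0.001],"roll":0,"fingers":-1},{"dp":[0,0,0],"roll":0,"fingers":-1}]'
python3 -m creep '[{"dp":[0,0,0.001],"roll":0,"fingers":-1},{"dp":[0,0,0],"roll":0,"fingers":-1}]'
```

```text
t: 7.72
eef_pos: [0.4502, 0.0876, 0.1391]
tool_rot: [[0.318, 0.948, -0.0], [0.948, -0.318, 0.0], [-0.0, -0.0, -1.0]]
wrist_force: [0.4, -0.9, -3.5]
opening: 0.151
grasp_force: 60.2
t: 7.88
eef_pos: [0.4503, 0.0876, 0.1384]
tool_rot: [[0.318, 0.948, 0.0], [0.948, -0.318, 0.0], [0.0, 0.0, -1.0]]
wrist_force: [0.2, -0.2, -2.9]
opening: 0.148
grasp_force: 60.3
```

```bash
python3 -m creep '[{"dp":[0,0,0.001],"roll":0,"fingers":-1},{"dp":[0,0,0],"roll":0,"fingers":-1},{"dp":[0,0,0],"roll":0,"fingers":0},{"dp":[0,0,0],"roll":0,"fingers":0.2},{"dp":[0,0,0],"roll":0,"fingers":0.2},{"dp":[0,0,0],"roll":0,"fingers":0.2},{"dp":[0,0,0],"roll":0,"fingers":0.2},{"dp":[0,0,0],"roll":0,"fingers":0.2}]'
python3 -m creep '[{"dp":[0,0,-0.02],"roll":0,"fingers":0.2},{"dp":[0,0,-0.025],"roll":0,"fingers":0.2},{"dp":[0,0,-0.025],"roll":0,"fingers":0.2},{"dp":[0,0,-0.025],"roll":0,"fingers":-1},{"dp":[0,0,-0.025],"roll":0,"fingers":-1},{"dp":[0,0,0],"roll":0,"fingers":-1},{"dp":[0,0,0],"roll":0,"fingers":-1}]'
python3 - <<'E'
from m import *
ims=[]
for n,cen in(('top',(283,252)),('scene',(310,230))):
    c=cap(n); im=cv2.resize(c['pixels'],None,fx=5,fy=5,interpolation=cv2.INTER_CUBIC); u,v=cen[0]*5,cen[1]*5; ims.append(im[v-290:v+290,u-195:u+195])
cv2.imwrite('pics/b2.png',np.hstack(ims))
E
```

```text
t: 8.55
eef_pos: [0.4502, 0.0876, 0.1373]
tool_rot: [[0.318, 0.948, -0.0], [0.948, -0.318, -0.0], [-0.0, -0.0, -1.0]]
wrist_force: [-0.1, 0.5, 0.6]
opening: 0.601
grasp_force: 0.0
t: 9.13
eef_pos: [0.4506, 0.0876, 0.258]
tool_rot: [[0.318, 0.948, 0.002], [0.948, -0.318, -0.0], [0.001, 0.002, -1.0]]
wrist_force: [-0.4, -0.6, -0.2]
opening: 0.034
grasp_force: 0.0
```

View pics/b2.png

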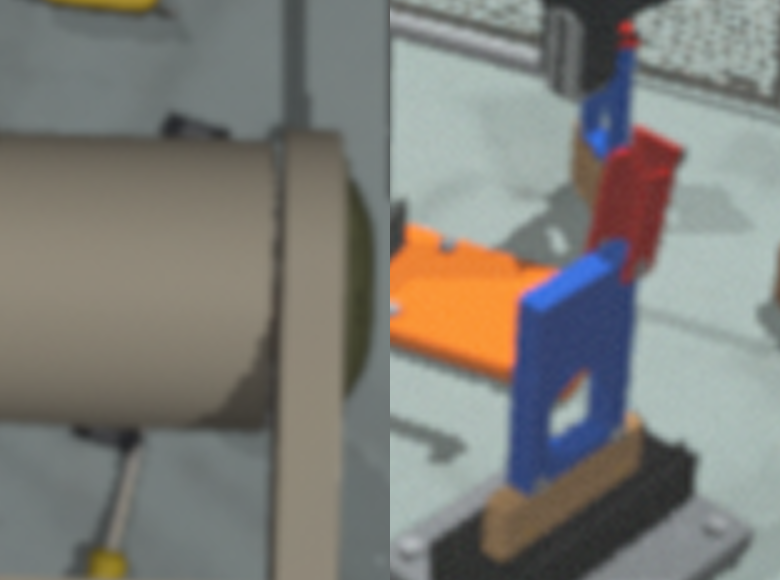

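The carrier stands upright in the slot, released, with the lever open at crop (640,200). Next I go beyond the lever with shut fingers, then sweep it over.

```bash
python3 -m creep '[{"dp":[-0.03,0,0],"roll":0,"fingers":-1},{"dp":[-0.03,0,0],"roll":0,"fingers":-1},{"dp":[-0.033,0,0],"roll":0,"fingers":-1},{"dp":[0,0,0.02],"roll":0,"fingers":-1},{"dp":[0,0,0.02],"roll":0,"fingers":-1},{"dp":[0,0,0.02],"roll":0,"fingers":-1},{"dp":[0,0,0.008],"roll":0,"fingers":-1},{"dp":[0,0,0],"roll":0,"fingers":-1}]' 20
python3 -m creep '[{"dp":[0.012,0,0],"roll":0,"fingers":-1},{"dp":[0.012,0,0],"roll":0,"fingers":-1},{"dp":[0.012,0,0],"roll":0,"fingers":-1},{"dp":[0.012,0,0],"roll":0,"fingers":-1},{"dp":[0.012,0,0],"roll":0,"fingers":-1},{"dp":[0.012,0,0],"roll":0,"fingers":-1},{"dp":[0.012,0,0],"roll":0,"fingers":-1},{"dp":[0.012,0,0],"roll":0,"fingers":-1}]'
python3 s.py .4520 .0928 .172
```

```text
t: 9.9
eef_pos: [0.4195, -0.0003, 0.1873]
tool_rot: [[0.318, 0.948, -0.005], [0.948, -0.318, 0.001], [-0.0, -0.005, -1.0]]
wrist_force: [0.4, 0.6, -0.2]
opening: -0.001
grasp_force: 0.0
t: 10.57
eef_pos: [0.4517, 0.0912, 0.1901]
tool_rot: [[0.317, 0.948, 0.001], [0.948, -0.317, -0.0], [0.0, 0.001, -1.0]]
wrist_force: [-0.4, -0.3, 0.2]
opening: 0.0
grasp_force: 0.1
t 10.57 p [0.4517 0.0912 0.1901] yaw_x 71.49 tilt [ 0.001 -0.   ] F [-0.4 -0.3  0.2] op 0.0 gf 0.1
dp_tool [ 0.0017 -0.0002  0.0181]
```

Now pressing down.

```bash
python3 -m creep '[{"dp":[0,0,0.005],"roll":0,"fingers":-1},{"dp":[0,0,0.005],"roll":0,"fingers":-1},{"dp":[0,0,0.003],"roll":0,"fingers":-1},{"dp":[0,0,0.003],"roll":0,"fingers":-1},{"dp":[0,0,0],"roll":0,"fingers":-1}]'
python3 -m creep '[{"dp":[0,0,0.001],"roll":0,"fingers":-1},{"dp":[0,0,0.001],"roll":0,"fingers":-1},{"dp":[0,0,0],"roll":0,"fingers":-1},{"dp":[0,0,0],"roll":0,"fingers":-1}]'
```

```text
t: 10.98
eef_pos: [0.4512, 0.0899, 0.1732]
tool_rot: [[0.319, 0.948, 0.0], [0.948, -0.319, -0.0], [-0.0, 0.0, -1.0]]
wrist_force: [-0.6, 0.5, -0.2]
opening: -0.003
grasp_force: 0.0
t: 11.32
eef_pos: [0.4521, 0.0899, 0.1727]
tool_rot: [[0.318, 0.948, 0.003], [0.948, -0.318, -0.001], [0.0, 0.003, -1.0]]
wrist_force: [-1.3, -0.7, 11.0]
opening: 0.009
grasp_force: 5.5
```

```bash
python3 -m creep '[{"dp":[0,0,-0.02],"roll":0,"fingers":-1},{"dp":[0,0,-0.02],"roll":0,"fingers":-1},{"dp":[0,0,-0.025],"roll":7,"fingers":-1},{"dp":[0,0,-0.025],"roll":7,"fingers":-1},{"dp":[0,0,-0.02],"roll":7,"fingers":1},{"dp":[0,0,0],"roll":7,"fingers":1},{"dp":[0,0,0],"roll":7,"fingers":1},{"dp":[0,0,0],"roll":7,"fingers":1}]'
python3 - <<'E'
from m import *
print(np.round(state()['joint_pos'],2))
c=cap('scene'); m=mask(c,(0,150,60),(6,255,255),(380,250,480,380)); q=big(m); print('red bbox',q.min(0),q.max(0),len(q))
a=np.radians(-18.55); X=np.array([np.cos(a),np.sin(a)]);Y=np.array([-np.sin(a),np.cos(a)])
b=np.array([.4461,.0754])
P=[np.r_[b+i*X+j*Y,.015+k] for i in(-.012,.012) for j in(-.03,.03) for k in(.15,.158)]
r=proj(c,P); print('exp shut bbox',r.min(0).round(1),r.max(0).round(1))
bl=mask(c,(100,120,50),(125,255,255),(380,250,480,450)); q=big(bl); print('blue',q.min(0),q.max(0))
r=proj(c,[np.r_[b+i*X+j*Y,.015+k] for i in(-.007,.007) for j in(-.032,.032) for k in(.05,.15)]); print('exp blue',r.min(0).round(1),r.max(0).round(1))
E
```

```text
t: 11.98
eef_pos: [0.4511, 0.0901, 0.2814]
tool_rot: [[0.874, 0.486, 0.0], [0.486, -0.874, -0.0], [0.0, 0.0, -1.0]]
wrist_force: [-0.4, -0.4, 0.3]
opening: 0.56
grasp_force: 0.0
[-0.06  0.13  1.59 -0.    1.42  1.  ]
red bbox [301. 216.] [321. 233.] 52
exp shut bbox [294.4 214.2] [322.9 234.1]
blue [295. 231.] [318. 269.]
exp blue [293.4 218. ] [321.3 271. ]
```

The red and blue extents match the shut-lever, standing pose. Next I finish the turn and centre over the carrier.

```bash
python3 -m creep '[{"dp":[0,0,0],"roll":7,"fingers":1},{"dp":[0,0,0],"roll":7,"fingers":1},{"dp":[0,0,0],"roll":7,"fingers":1},{"dp":[0,0,0],"roll":7,"fingers":1},{"dp":[0,0,0],"roll":7,"fingers":1},{"dp":[0,0,0],"roll":7,"fingers":1},{"dp":[0,0,0],"roll":5.6,"fingers":1},{"dp":[0,0,0],"roll":0,"fingers":1}]' 60 >/dev/null; python3 s.py .4461 .0754 .1165
```

```text
t 12.7 p [0.4511 0.0902 0.2811] yaw_x -18.2 tilt [-0. -0.] F [ 0.  -0.1 -0.3] op 1.001 gf 0.0
dp_tool [-0.      0.0156  0.1646]
```

```bash
python3 -m creep '[{"dp":[0,0.0156,0.02],"roll":0.3,"fingers":1},{"dp":[0,0,0.03],"roll":0,"fingers":1},{"dp":[0,0,0.03],"roll":0,"fingers":1},{"dp":[0,0,0.02],"roll":0,"fingers":1},{"dp":[0,0,0],"roll":0,"fingers":1},{"dp":[0,0,0],"roll":0,"fingers":1}]'; python3 s.py .4461 .0754 .1165
python3 - <<'E'
from m import *
c=cap('scene'); im=cv2.resize(c['pixels'],None,fx=4,fy=4,interpolation=cv2.INTER_CUBIC); u,v=310*4,235*4; cv2.imwrite('pics/x1.png',im[v-280:v+280,u-250:u+250])
E
```

```text
t: 13.2
eef_pos: [0.4462, 0.0755, 0.1814]
tool_rot: [[0.95, -0.313, -0.001], [-0.313, -0.95, 0.0], [-0.001, 0.0, -1.0]]
wrist_force: [-0.1, -0.5, -0.0]
opening: 1.0
grasp_force: 0.0
t 13.2 p [0.4462 0.0755 0.1814] yaw_x -18.25 tilt [-0.001  0.   ] F [-0.1 -0.5 -0. ] op 1.0 gf 0.0
dp_tool [-0.      0.0001  0.0649]
```

View pics/x1.png

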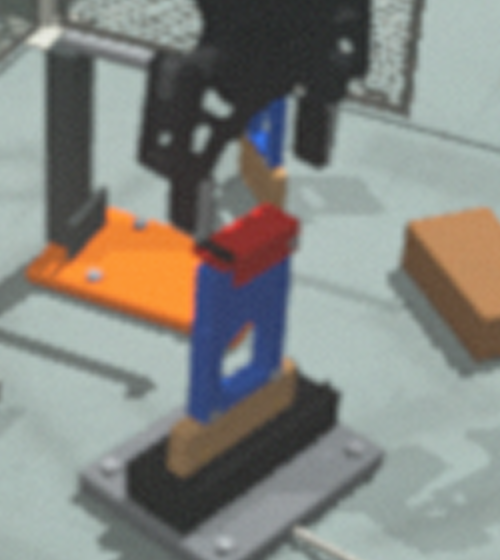

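The lever is shut (red at (250,240)) and the fingers straddle it at (195,200) and (315,140). Descending and gripping.

```bash
python3 -m creep '[{"dp":[0,0,0.016],"roll":0,"fingers":1},{"dp":[0,0,0.016],"roll":0,"fingers":1},{"dp":[0,0,0.016],"roll":0,"fingers":1},{"dp":[0,0,0.016],"roll":0.3,"fingers":1},{"dp":[0,0,0],"roll":0,"fingers":1}]'
python3 -m creep '[{"dp":[0,0,0],"roll":0,"fingers":0.4},{"dp":[0,0,0],"roll":0,"fingers":0.2},{"dp":[0,0,0],"roll":0,"fingers":0},{"dp":[0,0,0],"roll":0,"fingers":-1},{"dp":[0,0,0],"roll":0,"fingers":-1},{"dp":[0,0,0],"roll":0,"fingers":-1}]' 50
```

```text
t: 13.67
eef_pos: [0.446, 0.0756, 0.1166]
tool_rot: [[0.947, -0.32, -0.002], [-0.32, -0.947, 0.0], [-0.002, 0.0, -1.0]]
wrist_force: [0.1, 0.2, -0.9]
opening: 1.005
grasp_force: 0.0
t: 14.17
eef_pos: [0.4475, 0.0756, 0.1191]
tool_rot: [[0.947, -0.321, 0.004], [-0.321, -0.947, -0.0], [0.004, -0.001, -1.0]]
wrist_force: [-0.1, 1.6, 7.0]
opening: 0.743
grasp_force: 54.7
```

```bash
python3 -m creep '[{"dp":[0,0,-0.005],"roll":0,"fingers":-1},{"dp":[0,0,-0.01],"roll":0,"fingers":-1},{"dp":[0,0,-0.01],"roll":0,"fingers":-1},{"dp":[0,0,-0.01],"roll":0,"fingers":-1},{"dp":[0,0,-0.01],"roll":0,"fingers":-1},{"dp":[0,0,-0.01],"roll":0,"fingers":-1},{"dp":[0,0,-0.01],"roll":0,"fingers":-1},{"dp":[0,0,-0.008],"roll":0,"fingers":-1}]'
python3 -m creep '[{"dp":[0,0,0],"roll":-4,"fingers":-1},{"dp":[0,0,0],"roll":-4,"fingers":-1},{"dp":[0,0,0],"roll":-4,"fingers":-1},{"dp":[0,0,0],"roll":-4,"fingers":-1},{"dp":[0,0,0],"roll":-4,"fingers":-1},{"dp":[0,0,0],"roll":-3.6,"fingers":-1},{"dp":[0,0,0],"roll":0,"fingers":-1}]'
python3 s.py .489 .2685 .190
python3 - <<'E'
from m import *
c=cap('scene');m=mask(c,(0,150,60),(6,255,255),(330,200,480,380)); q=big(m); print('red',q.min(0),q.max(0))
bl=mask(c,(100,120,50),(125,255,255),(330,200,480,450)); q=big(bl); print('blue',q.min(0),q.max(0))
s=state();b=np.array(s['eef_pos'])[:2]; zz=s['eef_pos'][2]-.1041;a=np.radians(5); X=np.array([np.cos(a),np.sin(a)]);Y=np.array([-np.sin(a),np.cos(a)])
for k0,k1,h,w in((.15,.158,.012,.03),(.05,.15,.007,.032)):
    r=proj(c,[np.r_[b+i*X+j*Y,zz+k] for i in(-h,h) for j in(-w,w) for k in(k0,k1)]); print('exp',r.min(0).round(1),r.max(0).round(1))
E
```

```text
t: 14.83
eef_pos: [0.4463, 0.0756, 0.1915]
tool_rot: [[0.947, -0.321, 0.001], [-0.321, -0.947, -0.0], [0.001, -0.0, -1.0]]
wrist_force: [1.1, -0.2, -2.7]
opening: 0.741
grasp_force: 55.9
t: 15.42
eef_pos: [0.4462, 0.0756, 0.1906]
tool_rot: [[0.996, 0.087, -0.0], [0.087, -0.996, -0.0], [-0.0, 0.0, -1.0]]
wrist_force: [-0.9, -1.1, -3.9]
opening: 0.737
grasp_force: 56.0
t 15.42 p [0.4462 0.0756 0.1906] yaw_x 5.0 tilt [-0. -0.] F [-0.9 -1.1 -3.9] op 0.737 gf 56.0
dp_tool [ 0.0595 -0.1884  0.0006]
red [314. 194.] [319. 204.]
blue [302. 206.] [316. 244.]
exp [300.1 184.2] [321.3 205.1]
exp [299.6 187.6] [318.9 246.2]
```

```bash
python3 -m creep '[{"dp":[0,-0.025,0],"roll":0,"fingers":-1},{"dp":[0,-0.03,0],"roll":0,"fingers":-1},{"dp":[0,-0.03,0],"roll":0,"fingers":-1},{"dp":[0,-0.03,0],"roll":0,"fingers":-1},{"dp":[0,-0.03,0],"roll":0,"fingers":-1},{"dp":[0,-0.025,0],"roll":0,"fingers":-1},{"dp":[0.005,-0.0184,0],"roll":0,"fingers":-1},{"dp":[0,0,0],"roll":0,"fingers":-1}]'
python3 -m creep '[{"dp":[0.018,0,0],"roll":0,"fingers":-1},{"dp":[0.018,0,0],"roll":0,"fingers":-1},{"dp":[0.0185,0,0],"roll":0,"fingers":-1},{"dp":[0,0,0],"roll":0,"fingers":-1},{"dp":[0,0,0],"roll":0,"fingers":-1}]'
python3 s.py .489 .2685 .190
python3 - <<'E'
from m import *
c=cap('scene'); im=cv2.resize(c['pixels'],None,fx=4,fy=4,interpolation=cv2.INTER_CUBIC); u,v=225*4,270*4; cv2.imwrite('pics/x2.png',im[v-290:v+290,u-290:u+290])
E
```

```text
t: 16.13
eef_pos: [0.4351, 0.2666, 0.1904]
tool_rot: [[0.996, 0.086, 0.0], [0.086, -0.996, 0.001], [0.0, -0.001, -1.0]]
wrist_force: [0.3, 0.5, -3.8]
opening: 0.741
grasp_force: 57.4
t: 16.55
eef_pos: [0.4898, 0.2679, 0.1899]
tool_rot: [[0.997, 0.083, -0.001], [0.083, -0.997, -0.0], [-0.001, 0.0, -1.0]]
wrist_force: [-0.2, 0.5, -4.1]
opening: 0.745
grasp_force: 57.5
t 16.55 p [0.4898 0.2679 0.1899] yaw_x 4.74 tilt [-0.001 -0.   ] F [-0.2  0.5 -4.1] op 0.745 gf 57.5
dp_tool [-0.0008 -0.0007 -0.0001]
```

View pics/x2.png

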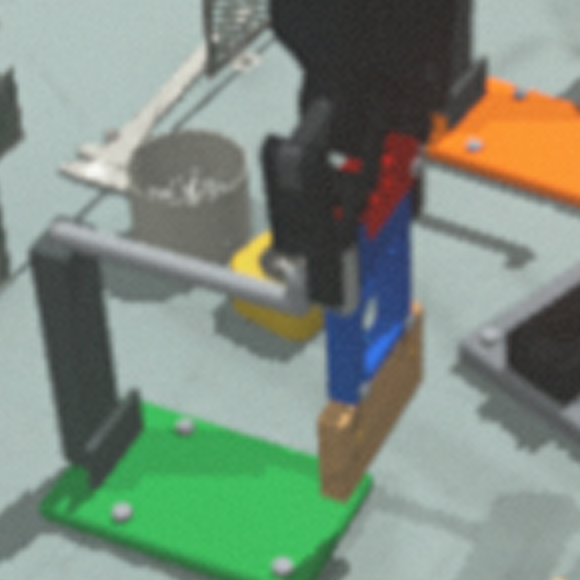

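The carrier is held upright just in front of the green stop (stop at (300,290), carrier front at (370,320)), lever still shut. Threading on slowly.

```bash
python3 -m creep '[{"dp":[0.01,0,0],"roll":0,"fingers":-1},{"dp":[0.01,0,0],"roll":0,"fingers":-1},{"dp":[0.01,0,0],"roll":0,"fingers":-1},{"dp":[0.01,0,0],"roll":0,"fingers":-1},{"dp":[0,0,0],"roll":0,"fingers":-1}]'
python3 -m creep '[{"dp":[0.01,0,0],"roll":0,"fingers":-1},{"dp":[0.01,0,0],"roll":0,"fingers":-1},{"dp":[0.01,0,0],"roll":0,"fingers":-1},{"dp":[0.012,0,0],"roll":0,"fingers":-1},{"dp":[0.012,0,0],"roll":0,"fingers":-1},{"dp":[0,0,0],"roll":0,"fingers":-1},{"dp":[0,0,0],"roll":0,"fingers":-1}]'
python3 s.py .5837 .2765 .1665
```

```text
t: 17.02
eef_pos: [0.53, 0.2715, 0.1903]
tool_rot: [[0.996, 0.084, 0.0], [0.084, -0.996, -0.0], [0.0, 0.0, -1.0]]
wrist_force: [-0.1, 0.3, -3.7]
opening: 0.742
grasp_force: 57.6
t: 17.6
eef_pos: [0.5825, 0.2763, 0.19]
tool_rot: [[0.996, 0.084, -0.001], [0.084, -0.996, -0.0], [-0.001, 0.0, -1.0]]
wrist_force: [-0.6, 0.8, -4.0]
opening: 0.74
grasp_force: 57.6
t 17.6 p [0.5825 0.2763 0.19  ] yaw_x 4.84 tilt [-0.001 -0.   ] F [-0.6  0.8 -4. ] op 0.74 gf 57.6
dp_tool [ 0.0012 -0.0001  0.0235]
```

```bash
python3 -m creep '[{"dp":[0,0,0.005],"roll":0,"fingers":-1},{"dp":[0,0,0.005],"roll":0,"fingers":-1},{"dp":[0,0,0.005],"roll":0,"fingers":-1},{"dp":[0,0,0.004],"roll":0,"fingers":-1},{"dp":[0,0,0],"roll":0,"fingers":-1},{"dp":[0,0,0],"roll":0,"fingers":-1}]'
python3 -m creep '[{"dp":[0,0,0.002],"roll":0,"fingers":-1},{"dp":[0,0,0.001],"roll":0,"fingers":-1},{"dp":[0,0,0],"roll":0,"fingers":-1}]'
python3 -m creep '[{"dp":[0,0,0.001],"roll":0,"fingers":-1},{"dp":[0,0,0],"roll":0,"fingers":-1}]'
```

```text
t: 18.1
eef_pos: [0.5831, 0.2763, 0.171]
tool_rot: [[0.996, 0.085, -0.001], [0.085, -0.996, -0.0], [-0.001, 0.0, -1.0]]
wrist_force: [0.4, -0.1, -3.7]
opening: 0.744
grasp_force: 57.6
t: 18.35
eef_pos: [0.5832, 0.2763, 0.1681]
tool_rot: [[0.996, 0.085, -0.0], [0.085, -0.996, -0.0], [-0.0, 0.0, -1.0]]
wrist_force: [-0.1, -0.0, -4.1]
opening: 0.741
grasp_force: 57.6
t: 18.52
eef_pos: [0.5833, 0.2763, 0.1672]
tool_rot: [[0.996, 0.085, -0.0], [0.085, -0.996, -0.0], [-0.0, 0.0, -1.0]]
wrist_force: [1.0, -0.6, -3.2]
opening: 0.742
grasp_force: 57.6
```

```bash
python3 -m creep '[{"dp":[0,0,0.001],"roll":0,"fingers":-1},{"dp":[0,0,0],"roll":0,"fingers":-1}]'
python3 -m creep '[{"dp":[0,0,0.001],"roll":0,"fingers":-1},{"dp":[0,0,0],"roll":0,"fingers":-1}]'
```

```text
t: 18.68
eef_pos: [0.5834, 0.2764, 0.1666]
tool_rot: [[0.996, 0.085, 0.0], [0.085, -0.996, 0.0], [0.001, -0.0, -1.0]]
wrist_force: [-0.9, -0.4, -2.0]
opening: 0.742
grasp_force: 58.0
t: 18.85
eef_pos: [0.5835, 0.2765, 0.1664]
tool_rot: [[0.996, 0.085, 0.001], [0.085, -0.996, 0.001], [0.002, -0.0, -1.0]]
wrist_force: [-2.2, -0.5, 3.5]
opening: 0.743
grasp_force: 58.6
```

The weight is on the rail. Easing the grip, then opening gently.

```bash
python3 -m creep '[{"dp":[0,0,0],"roll":0,"fingers":-1},{"dp":[0,0,0],"roll":0,"fingers":0.55},{"dp":[0,0,0],"roll":0,"fingers":0.65},{"dp":[0,0,0],"roll":0,"fingers":0.75},{"dp":[0,0,0],"roll":0,"fingers":0.9},{"dp":[0,0,0],"roll":0,"fingers":1},{"dp":[0,0,0],"roll":0,"fingers":1},{"dp":[0,0,0],"roll":0,"fingers":1}]' 20
python3 -m creep '[{"dp":[0,0,-0.004],"roll":0,"fingers":1},{"dp":[0,0,-0.008],"roll":0,"fingers":1},{"dp":[0,0,-0.01],"roll":0,"fingers":1},{"dp":[0,0,-0.015],"roll":0,"fingers":1},{"dp":[0,0,-0.02],"roll":0,"fingers":1},{"dp":[0,0,-0.025],"roll":0,"fingers":1},{"dp":[0,0,-0.025],"roll":0,"fingers":1},{"dp":[0,0,-0.02],"roll":0,"fingers":1}]'
python3 -m creep '[{"dp":[-0.03,0,0],"roll":0,"fingers":1},{"dp":[-0.04,0,0],"roll":0,"fingers":1},{"dp":[-0.04,0,0],"roll":0,"fingers":1},{"dp":[-0.04,0,0],"roll":0,"fingers":1},{"dp":[0,0,0],"roll":0,"fingers":1},{"dp":[0,0,0],"roll":0,"fingers":1},{"dp":[0,0,0],"roll":0,"fingers":1},{"dp":[0,0,0],"roll":0,"fingers":1}]'
cat > v.py <<'E'
from m import *
c=cap('scene');
for n,lo,hi in(('red',(0,150,60),(6,255,255)),('blue',(100,120,50),(125,255,255))):
    q=big(mask(c,lo,hi,(250,250,400,480))); print(n,q.min(0),q.max(0))
b=np.array([.5835,.2769]);zz=.062;a=np.radians(5); X=np.array([np.cos(a),np.sin(a)]);Y=np.array([-np.sin(a),np.cos(a)])
for k0,k1,h,w in((.15,.158,.012,.03),(.05,.15,.007,.032)):
    r=proj(c,[np.r_[b+i*X+j*Y,zz+k] for i in(-h,h) for j in(-w,w) for k in(k0,k1)]); print('exp',r.min(0).round(1),r.max(0).round(1))
im=cv2.resize(c['pixels'],None,fx=4,fy=4,interpolation=cv2.INTER_CUBIC); u,v=225*4,250*4; cv2.imwrite('pics/fin.png',im[v-290:v+290,u-290:u+290])
E
python3 v.py
```

```text
t: 19.52
eef_pos: [0.5833, 0.2764, 0.1652]
tool_rot: [[0.996, 0.085, -0.0], [0.085, -0.996, -0.0], [-0.0, -0.0, -1.0]]
wrist_force: [0.6, 0.2, -0.6]
opening: 0.997
grasp_force: 0.0
t: 20.18
eef_pos: [0.5834, 0.2764, 0.2958]
tool_rot: [[0.996, 0.085, 0.003], [0.085, -0.996, 0.001], [0.003, -0.001, -1.0]]
wrist_force: [0.3, 0.3, -0.1]
opening: 0.999
grasp_force: 0.0
t: 20.85
eef_pos: [0.4349, 0.2637, 0.2928]
tool_rot: [[0.996, 0.084, 0.001], [0.084, -0.996, 0.0], [0.001, -0.0, -1.0]]
wrist_force: [-0.1, 0.7, -1.0]
opening: 1.003
grasp_force: 0.0
red [188. 229.] [209. 250.]
blue [186. 245.] [208. 293.]
exp [180.2 226.9] [209.  252.5]
exp [182.5 230.4] [210.4 294.2]
```

The extents match a carrier hanging on the green rail with the lever shut. One numeric check for stillness comes before hand-in.

```bash
python3 -m creep '[{"dp":[0,0,0],"roll":0,"fingers":1},{"dp":[0,0,0],"roll":0,"fingers":1},{"dp":[0,0,0],"roll":0,"fingers":1},{"dp":[0,0,0],"roll":0,"fingers":1},{"dp":[0,0,0],"roll":0,"fingers":1},{"dp":[0,0,0],"roll":0,"fingers":1},{"dp":[0,0,0],"roll":0,"fingers":1},{"dp":[0,0,0],"roll":0,"fingers":1}]' >/dev/null; python3 v.py | grep -v exp; python3 -c "
from plant import robot
print(robot.close_job())"
```

```text
red [188. 229.] [209. 250.]
blue [186. 245.] [208. 293.]
the job is handed in; nothing more can be done
None
```

I handed the job in at about 22 s: by camera check the carrier hangs still on the green rail, upright with its lever shut, and the gripper is clear of it; the hand-in returned no verdict.

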